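# Square a tile into the dressing board and lock it with the cam

## Task

Get the loose tile on the plywood dressing board ready for its edges to be rubbed down: push it flat along the board until it sits flush against both the long fence and the end stop, then push the cam lever round as far as it goes so that it clamps the tile there. Only push, with the fingers; do not lift or tip the tile, and leave the spare tiles, the wooden rib and the brush on the bench where they are.

Things in the scene. Friction and masses are not known exactly. Their poses are not given: they have to be found in the camera images.
- board: Plywood edge-dressing board, 270 (its x) x 215 (its y) mm, screwed down. Origin: centre of its underside, z up; its flat top is 14 mm above that. It carries a long fence, an end stop and a cam clamp. A 100 mm tile that is flush against both fence and stop has its centre at x = +45, y = -20 mm in this frame (underside at z = +14).
- fence (a point): Long wooden fence along the board's x on its -y side, 26 mm wide, 11 mm high above the board's top. This point is on the face the tile rests against, at the board's top: board x = -20, y = -70, z = +14 mm. The face runs from board x = -130 to +89 mm. Axes as the board's.
- stop (a point): Wooden end stop along the board's y at its +x end, 26 mm wide, 11 mm high above the board's top. This point is on the face the tile rests against, at the board's top: board x = +95, y = -17, z = +14 mm. The face runs from board y = -64 to +30 mm. Axes as the board's.
- tile: The loose square terracotta tile on the board, 100 x 100 x 15 mm, about 0.3 kg, sliding easily (friction about 0.35). Origin: centre of its underside, z up, x and y along its edges. At the start it lies turned up to 0.25 rad from the board's axes, towards the board's -x end, some 10 to 40 mm off the fence and about 100 mm short of the end stop, not yet beside the cam.
- cam_lever (a joint): Wooden lever of the cam clamp, in rad, growing counterclockwise seen from above. 0 = fully open: it points along the board's +y, away from the fence. 1.6 = home at its stop: it lies parallel to the fence and points along the board's -x. Starts at 0 to 0.25, stays where it is left; 1 to 3 N at the knob turn it, about 4 N as the cam bites. Lever 15 mm wide, 1 to 13 mm above the board's top.
- knob (a point): Middle of the upright wooden knob at the end of the lever, 35 mm above the board's top and 92 mm from the bolt. The knob is 23 mm across at this height, reaches from 18 to 46 mm above the board's top and stands on the rounded end (25 mm across) of the lever.
- pivot (a point): Axis of the cam lever's bolt at the board's top: board x = +50, y = +62.5, z = +14 mm; axes as the board's. The cam round it is a disc of 22 mm radius, 11 mm off the bolt, 12 mm thick: open, it leaves 8 to 11 mm to the edge of a seated tile; home, it squeezes the tile against the fence. The bolt's head ends 24 mm above the board's top.
- tile_stack: Stack of three spare tiles, 100 x 100 x 45 mm, on the worktop beyond and to the right of the board; to be left alone. Origin: centre of its underside.
- rib: Wooden throwing rib, 66 x 110 x 9 mm, lying flat on the worktop to the right of the board; to be left alone. Origin: centre of its underside.
- brush: Grey scrubbing brush, 61 x 155 x 91 mm, on the worktop to the left of the board; to be left alone. Origin: centre of its underside.
Mind the look-alikes: they are no part of the job. There is more than one size of the tile; the job needs the largest.

How it is judged:
By the outcome, as a careful person would: the job done as asked, in the order asked, and still so for the second after the job is handed in, with the robot touching nothing.
It also fails if it takes over 61 s, if anything falls off the work surface, if the arm or the gripper's body presses on something with over 40 N, if the wrist force passes 120 N, or if a joint passes its speed limit or range.

## Robot

A 6-joint arm with a two-finger parallel gripper is mounted at the origin on a cart in front of the work surface, level with it; the furniture and walls round the work are solid. World frame = base frame: x ahead of the robot, y to its left, z up, the work surface at z = 0. Lengths are in m, angles in rad, forces in N, time in s.
With the tool pointing down it reaches from about 0.35 to 0.925 m from the base axis. Payload 6.4 kg.
Tool frame: the origin (TCP) lies between the finger pads; the fingertips stand 14 mm ahead of it and the grasp point (between the pads) lies 5 mm behind it; x points along the fingers, y is the direction in which the jaws open and shut, and the axes are right-handed (so a half turn about x gives the same grasp; the last joint's range is limited). The gripper opens to 94 mm and grips with 3 to 60 N. Pads are 16 mm wide; open, the fingers measure 119 mm over their backs; the gripper's body (75 mm by 177 mm) begins 78 mm behind the grasp point.
Start: joints at [1.106, 0.245, 1.558, -0, 1.339, -0.174], TCP at [0.186, 0.623, 0.186] pointing down, gripper open.
Joint ranges: [-3.13, 3.13], [-1.02, 2.26], [0.13, 2.54], [-0.95, 4.09], [0.21, 2.88], [-2.74, 2.74]. Speed limits (rad/s): [2.57, 2.57, 3.14, 3.14, 3.14, 3.14].

## Interface

Orientations are given as a unit quaternion [x, y, z, w].
In Python, from plant import read_state, get_image, close_job gives the robot as it stands.
- The arm moves only by the tool move_arm, never from a script. Its argument "rows" is a list of rows, each an object with "delta_pos": the shift along the tool's x, y, z normalised to -1 to 1, where 1 is 30 cm, a list of three; "twist": the turn, a rotation vector about the tool's x, y, z normalised to -1 to 1, where 1 is pi/4 rad, a list of three; "claw": the closure, from 0 (fully open) to 1 (shut). A call has exactly 5 rows; each row shifts and turns the commanded pose from where the row before left it, along the tool's axes as they then stand; what a row does not reach is not made up. A row lasts 1/10 s, in which the tool goes at most 50 mm and 8.59 degrees, less where a joint would pass 70% of its speed; a pose out of reach is approached as far as the arm can. A call with a number of a shift or a turn outside -1 to 1 is refused whole. A call with a gripper value outside its range is refused whole. The fingers move at their own pace and stop on an object; the grip force is fixed at half the most. Time passes only in rows, so rows that do not move let the fingers close, or fill a call up. It gives the time, the measured TCP pose, the force and the opening at its end, in the units of the state.
- read_state(): the state, without advancing time (a new reading comes with each control period).
- get_image(name): name is "scene" or "top" or "wrist"; returns a dict with "frame" (384x512x3 uint8, red, green, blue), "K" (3x3 intrinsics, pixels), "world_from_camera" (4x4, takes a point from camera to world coordinates). Camera axes: x right, y down, z forward; pixel columns grow to the right and rows downward; lengths in m; the calibration is good to about 2 mm. The wrist camera is an equidistant fisheye: a pixel r from the principal point sees the ray r / f radians off the axis. A picture is of the moment at which its call begins. There is no depth.
- close_job(): hands the job in, once; it reports no verdict.
The state is a dict: "time_s": time; "qpos": joint angles; "joint_velocities": joint speeds; "effort": joint torques, N m; "tcp_pos": TCP position; "ee_rot": TCP orientation; "force": force on the tool from outside, world axes, zero at the start; "ft_torque": the same for the moment, N m; "grip_width": finger opening in m.
Only numpy, scipy, OpenCV 4.12 (cv2) and the standard library are available. Lean on these libraries where they do the work, as an engineer would, in place of code of your own. Each camera call takes 0.05 s, during which the arm holds its last target. There are 200 camera calls.

## Working session

There is one attempt and no reset: what is moved stays moved. The work goes in short steps, Python scripts to look and compute and a tool call to move; the robot and the scene stay as the last step left them, time stands still between calls to the robot, and variables do not carry over. Pictures are saved under pics/ and viewed, about 8 in all and at most 12, crops included, and the job is handed in when it is done.

Besides the shell and the picture viewer there is one more tool, called as name(argument=value, ...) on one line, values as JSON. move_arm: Moves the arm, as the interface text tells. Its arguments: {"type":"object","properties":{"rows":{"type":"array","items":{"type":"object","properties":{"delta_pos":{"type":"array","items":{"type":"number","minimum":-1,"maximum":1}},"twist":{"type":"array","items":{"type":"number","minimum":-1,"maximum":1}},"claw":{"type":"number"}}}}},"required":["rows"]}

```bash
mkdir -p pics; python3 - <<'E'
from plant import *
import cv2,numpy as np
s=read_state();print({k:np.round(v,3).tolist() for k,v in s.items()})
for n in("top","scene"):
    d=get_image(n);cv2.imwrite(f"pics/{n}0.png",cv2.resize(d["frame"][:,:,::-1],(800,600)));print(n,d["K"].tolist(),np.round(d["world_from_camera"],4).tolist())
E
```

```text
{'time_s': 0.0, 'qpos': [1.106, 0.246, 1.559, -0.0, 1.339, -0.174], 'joint_velocities': [-0.002, -0.001, 0.001, -0.001, -0.001, 0.0], 'effort': [0.0, -41.584, -31.46, 0.068, 0.033, -0.0], 'tcp_pos': [0.186, 0.622, 0.185], 'ee_rot': [0.102, 0.7, -0.103, 0.699], 'force': [-0.256, 0.045, 0.246], 'ft_torque': [-0.011, -0.004, 0.022], 'grip_width': 0.094}
top [[428.41445340396945, 0.0, 255.81025581472494], [0.0, 428.41445340396945, 191.79649207767588], [0.0, 0.0, 1.0]] [[-0.0131, -0.9906, 0.1361, 0.3676], [-0.9999, 0.0136, 0.0032, -0.0206], [-0.005, -0.136, -0.9907, 1.3329], [0.0, 0.0, 0.0, 1.0]]
scene [[402.05216053212445, 0.0, 251.1937101610155], [0.0, 402.05216053212445, 194.1904560441938], [0.0, 0.0, 1.0]] [[0.7874, -0.4204, 0.4509, -0.0518], [-0.6164, -0.5274, 0.5847, -0.7822], [-0.008, -0.7383, -0.6744, 0.9829], [0.0, 0.0, 0.0, 1.0]]
```

View pics/top0.png

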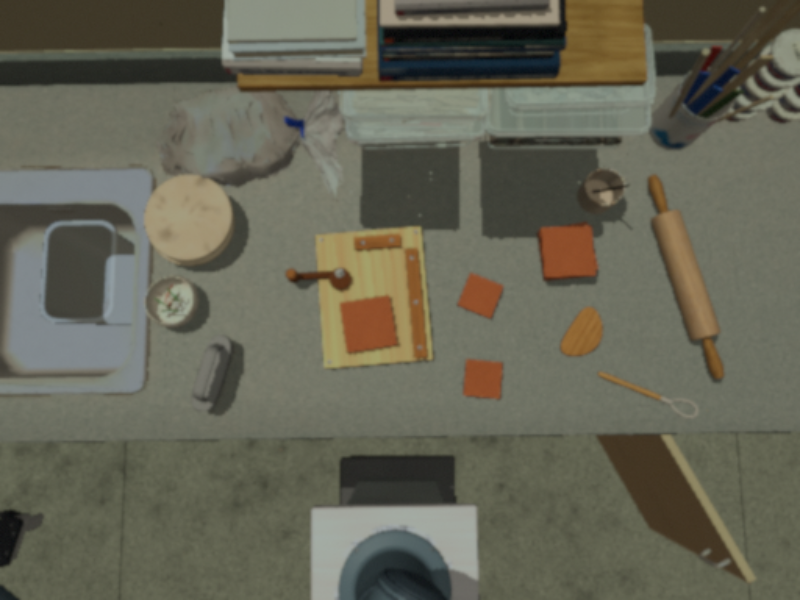

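View pics/scene0.png

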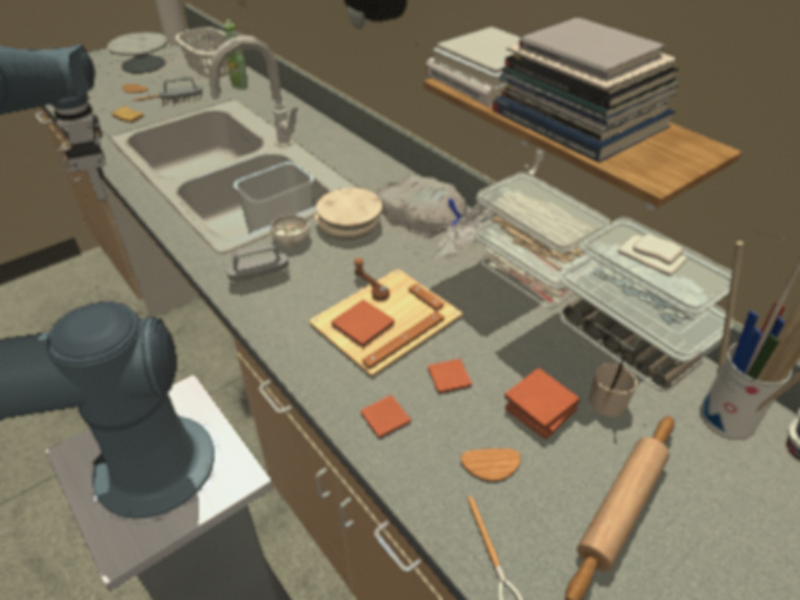

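Top view: the board's at (316-432, 227-367) with its +x pointing away from the robot and the fence on the right. The tile is at (370,324), and the lever points left with its knob at (292,275). The small tiles at (480,296) and (484,379) are look-alikes. Next I'll measure these.

```bash
cat > h.py <<'E'
from plant import *
import cv2,numpy as np
def ray(d,uv,z):
    K,T=d["K"],np.array(d["world_from_camera"]);v=T[:3,:3]@np.linalg.solve(K,[uv[0],uv[1],1]);o=T[:3,3]
    return o+v*(z-o[2])/v[2]
def proj(d,P):
    T=np.linalg.inv(d["world_from_camera"]);p=T[:3,:3]@P+T[:3,3];p=np.array(d["K"])@p;return p[:2]/p[2]
def tile(d,seed,z=.029):
    hsv=cv2.cvtColor(d["frame"],cv2.COLOR_RGB2HSV);print("hsv",hsv[seed[1],seed[0]])
    m=cv2.inRange(hsv,(0,150,60),(9,255,255));n,l=cv2.connectedComponents(m,connectivity=4)
    c=cv2.findContours((l==l[seed[1],seed[0]]).astype(np.uint8),0,cv2.CHAIN_APPROX_NONE)[0][0]
    w=np.array([ray(d,p[0],z)[:2] for p in c],np.float32)
    return cv2.minAreaRect(w*1000)
E
python3 - <<'E'
from h import *
d=get_image("top");s=512/800
print(tile(d,(237,207)))
for n,p,z in [("c-x+y",(324,367),.014),("c+x+y",(316,235),.014),("c+x-y",(421,227),.014),("c-x-y",(432,359),.014),("knob",(292,275),.06),("bolt",(340,272),.038)]:
    print(n,np.round(ray(d,np.array(p)*s,z)*1000,1))
cv2.imwrite("pics/crop1.png",cv2.resize(d["frame"][135:245,175:290,::-1],None,fx=5,fy=5,interpolation=cv2.INTER_CUBIC))
E
```

```text
hsv [ 10 179 144]
((582.6404418945312, -11.40753173828125), (1672.7509765625, 1195.773681640625), 89.0721435546875)
c-x+y [417.5 133.9  14. ]
c+x+y [682.8 150.6  14. ]
c+x-y [696.3 -61.4  14. ]
c-x-y [430.3 -78.3  14. ]
knob [593.4 190.7  60. ]
bolt [602.  100.1  38. ]
```

View pics/crop1.png

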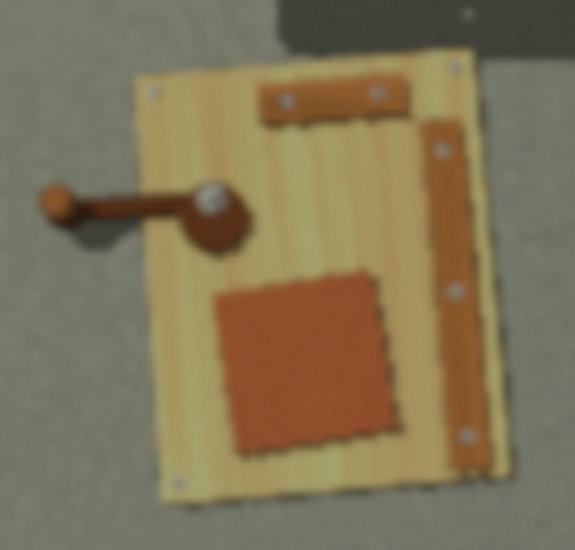

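The crop shows the board corners at (136,77), (473,48), (512,477) and (163,502), and the tile corners at (216,296), (372,272), (400,430) and (239,456). The knob is at (59,200) and the bolt at (211,197).

```bash
python3 - <<'E'
from h import *
d=get_image("top")
P=lambda p,z:ray(d,(np.array(p)+.5)/5-.5+[175,135],z)*1000
B=np.array([P(p,.014) for p in [(136,77),(473,48),(512,477),(163,502)]])[:,:2]
M=np.array([[135,107.5],[135,-107.5],[-135,-107.5],[-135,107.5]])
def fit(W,M):
    a=W-W.mean(0);m=M-M.mean(0);t=np.arctan2((m[:,0]*a[:,1]-m[:,1]*a[:,0]).sum(),(m*a).sum());R=np.array([[np.cos(t),-np.sin(t)],[np.sin(t),np.cos(t)]])
    return t,R,W.mean(0)-R@M.mean(0),
t,R,o=fit(B,M);print("board",t,o,"res",(B-(M@R.T+o)).round(1).tolist())
T=np.array([P(p,.029) for p in [(216,296),(372,272),(400,430),(239,456)]])[:,:2]
m=np.array([[50,50],[50,-50],[-50,-50],[-50,50]])
tt,Rt,ot=fit(T,m);print("tile",tt,ot,"inboard",(ot-o)@R,"rel",tt-t,"res",(T-(m@Rt.T+ot)).round(1).tolist(),"corners in board",((m@Rt.T+ot-o)@R).round(1).tolist())
k=(P((59,200),.06)[:2]-o)@R;print("knob in board",k,"ang",np.arctan2(-(k[0]-50),k[1]-62.5),"bolt",(P((211,197),.038)[:2]-o)@R)
np.savez("b.npz",t=t,R=R,o=o)
E
```

```text
board 0.06750178999263338 [557.63587231  36.45948071] res [[-1.0, -0.8], [0.2, 1.0], [-0.6, -0.0], [1.4, -0.2]]
tile 0.14755132934249943 [499.97681809  44.87292065] inboard [-56.96025153  12.28341366] rel 0.08004953934986604 res [[0.0, -1.3], [-1.1, 1.6], [0.4, 0.3], [0.6, -0.5]] corners in board [[-11.1, 66.1], [-3.1, -33.6], [-102.8, -41.6], [-110.8, 58.1]]
knob in board [ 50.52277975 152.69098487] ang -0.005796298747440442 bolt [49.00377029 62.89158576]
```

```bash
cat >> h.py <<'E'
from scipy.spatial.transform import Rotation as Ro
b=np.load("b.npz")
def plan(wps):
    """wps: (board x,y mm, tcp z mm, angle of tool y from board +x, n rows) -> rows of normalised moves"""
    s=read_state();p=np.array(s["tcp_pos"])*1000;r=Ro.from_quat(s["ee_rot"])
    for x,y,z,a,n in wps:
        q=np.r_[b["R"]@[x,y]+b["o"],z];a=a+float(b["t"]);X=np.array([0,0,-1.]);Y=np.array([np.cos(a),np.sin(a),0])
        g=Ro.from_matrix(np.c_[X,Y,np.cross(X,Y)]);v=(r.inv()*g).as_rotvec()
        print("-> total mm",np.round(q-p,1),"turn",v.round(3),"q world",q.round(1))
        p0=p.copy();r0=r
        for i in range(n):
            pn=p0+(q-p0)*(i+1)/n;rn=r0*Ro.from_rotvec(v*(i+1)/n)
            print((r.inv().apply(pn-p)/300).round(4).tolist(),((r.inv()*rn).as_rotvec()/(np.pi/4)).round(3).tolist());p,r=pn,rn
def st():
    s=read_state();p=np.array(s["tcp_pos"])*1000;M=Ro.from_quat(s["ee_rot"]).as_matrix()
    print("t",s["time_s"],"board",((p[:2]-b["o"])@b["R"]).round(1),"z",p[2].round(1),"ytool ang",np.round(np.arctan2(M[1,1],M[0,1])-float(b["t"]),3),"x",M[:,0].round(3),"F",np.round(s["force"],1),"w",s["grip_width"],"q",np.round(s["qpos"],2))
E
python3 - <<'E'
from h import *
st()
plan([(-57,86,185,np.pi,15)])
E
```

```text
t 0.2 board [-331.1  609.6] z 185.2 ytool ang 1.212 x [-0.001 -0.001 -1.   ] F [-1.2  0.2 -0.2] w 0.09400579594855839 q [ 1.11  0.25  1.56 -0.    1.34 -0.17]
-> total mm [ 3.088e+02 -5.039e+02 -2.000e-01] turn [-1.929e+00 -1.000e-03  1.000e-03] q world [495.  118.4 185. ]
[0.0001, -0.0876, 0.0978] [-0.164, -0.0, 0.0]
[0.0001, -0.0994, 0.0858] [-0.164, -0.0, 0.0]
[0.0001, -0.1096, 0.0723] [-0.164, -0.0, 0.0]
[0.0001, -0.118, 0.0577] [-0.164, -0.0, 0.0]
[0.0001, -0.1244, 0.0421] [-0.164, -0.0, 0.0]
[0.0001, -0.1288, 0.0258] [-0.164, -0.0, 0.0]
[0.0001, -0.131, 0.009] [-0.164, -0.0, 0.0]
[0.0001, -0.1311, -0.0078] [-0.164, -0.0, 0.0]
[0.0001, -0.129, -0.0246] [-0.164, -0.0, 0.0]
[0.0001, -0.1248, -0.0409] [-0.164, -0.0, 0.0]
[0.0001, -0.1185, -0.0566] [-0.164, -0.0, 0.0]
[0.0001, -0.1103, -0.0713] [-0.164, -0.0, 0.0]
[0.0001, -0.1002, -0.0849] [-0.164, -0.0, 0.0]
[0.0001, -0.0885, -0.097] [-0.164, -0.0, 0.0]
[0.0, -0.0753, -0.1076] [-0.164, -0.0, 0.0]
```

```bash
python3 - <<'E'
from h import *
plan([(-57,92,185,0,15)])
E
```

```text
-> total mm [ 3.084e+02 -4.979e+02 -2.000e-01] turn [1.212e+00 1.000e-03 1.000e-03] q world [494.6 124.4 185. ]
[0.0001, -0.0864, 0.0974] [0.103, 0.0, 0.0]
[0.0001, -0.0782, 0.104] [0.103, 0.0, 0.0]
[0.0001, -0.0696, 0.11] [0.103, 0.0, 0.0]
[0.0001, -0.0604, 0.1153] [0.103, 0.0, 0.0]
[0.0001, -0.0509, 0.1198] [0.103, 0.0, 0.0]
[0.0001, -0.0411, 0.1235] [0.103, 0.0, 0.0]
[0.0001, -0.031, 0.1264] [0.103, 0.0, 0.0]
[0.0001, -0.0207, 0.1285] [0.103, 0.0, 0.0]
[0.0001, -0.0103, 0.1298] [0.103, 0.0, 0.0]
[0.0, 0.0003, 0.1302] [0.103, 0.0, 0.0]
[0.0, 0.0108, 0.1297] [0.103, 0.0, 0.0]
[0.0, 0.0212, 0.1284] [0.103, 0.0, 0.0]
[0.0, 0.0315, 0.1263] [0.103, 0.0, 0.0]
[0.0, 0.0416, 0.1233] [0.103, 0.0, 0.0]
[0.0, 0.0514, 0.1196] [0.103, 0.0, 0.0]
```

move_arm(rows=[{"delta_pos":[0,-0.086,0.097],"twist":[0.103,0,0],"claw":0.45},{"delta_pos":[0,-0.078,0.104],"twist":[0.103,0,0],"claw":0.45},{"delta_pos":[0,-0.07,0.11],"twist":[0.103,0,0],"claw":0.45},{"delta_pos":[0,-0.06,0.115],"twist":[0.103,0,0],"claw":0.45},{"delta_pos":[0,-0.051,0.12],"twist":[0.103,0,0],"claw":0.45}])

```text
time_s: 0.7
tcp_pos: [0.2895, 0.4555, 0.1857]
ee_rot: [0.242, 0.664, -0.242, 0.664]
force: [0.3, -0.2, 0.1]
grip_width: 0.0576
```

move_arm(rows=[{"delta_pos":[0,-0.041,0.123],"twist":[0.103,0,0],"claw":0.45},{"delta_pos":[0,-0.031,0.126],"twist":[0.103,0,0],"claw":0.45},{"delta_pos":[0,-0.021,0.128],"twist":[0.103,0,0],"claw":0.45},{"delta_pos":[0,-0.01,0.13],"twist":[0.103,0,0],"claw":0.45},{"delta_pos":[0,0,0.13],"twist":[0.103,0,0],"claw":0.45}])

```text
time_s: 1.2
tcp_pos: [0.3919, 0.2897, 0.1858]
ee_rot: [0.371, 0.602, -0.37, 0.602]
force: [0.4, -0.2, -0.0]
grip_width: 0.0516
```

move_arm(rows=[{"delta_pos":[0,0.011,0.13],"twist":[0.103,0,0],"claw":0.45},{"delta_pos":[0,0.021,0.128],"twist":[0.103,0,0],"claw":0.45},{"delta_pos":[0,0.031,0.126],"twist":[0.103,0,0],"claw":0.45},{"delta_pos":[0,0.042,0.123],"twist":[0.103,0,0],"claw":0.45},{"delta_pos":[0,0.051,0.12],"twist":[0.103,0,0],"claw":0.45}])

```text
time_s: 1.7
tcp_pos: [0.4944, 0.1236, 0.1858]
ee_rot: [0.484, 0.516, -0.484, 0.516]
force: [-0.5, 0.5, -0.7]
grip_width: 0.0516
```

```bash
python3 - <<'E'
from h import *
st()
plan([(-57,92,80,0,3),(-57,92,32,0,2)])
E
```

```text
t 1.7 board [-57.2  91.2] z 185.8 ytool ang -0.004 x [ 0.  0. -1.] F [-0.5  0.5 -0.7] w 0.0516298589763962 q [ 0.02 -0.09  1.91  0.    1.32 -0.04]
-> total mm [ 1.000e-01  8.000e-01 -1.058e+02] turn [-0.004 -0.    -0.   ] q world [494.6 124.4  80. ]
[0.1176, 0.0002, -0.0008] [-0.002, -0.0, -0.0]
[0.1176, 0.0002, -0.0008] [-0.002, -0.0, -0.0]
[0.1176, 0.0002, -0.0009] [-0.002, -0.0, -0.0]
-> total mm [  0.   0. -48.] turn [0. 0. 0.] q world [494.6 124.4  32. ]
[0.08, 0.0, 0.0] [0.0, 0.0, 0.0]
[0.08, 0.0, 0.0] [0.0, 0.0, 0.0]
```

move_arm(rows=[{"delta_pos":[0.12,0,0],"twist":[-0.005,0,0],"claw":0.45},{"delta_pos":[0.12,0,0],"twist":[0,0,0],"claw":0.45},{"delta_pos":[0.12,0,0],"twist":[0,0,0],"claw":0.45},{"delta_pos":[0.1,0,0],"twist":[0,0,0],"claw":0.45},{"delta_pos":[0.05,0,0],"twist":[0,0,0],"claw":0.45}])

```text
time_s: 2.2
tcp_pos: [0.4916, 0.125, 0.0297]
ee_rot: [0.481, 0.519, -0.483, 0.516]
force: [-0.8, -1.1, 0.7]
grip_width: 0.0518
```

```bash
python3 - <<'E'
from h import *
st()
d=get_image("wrist");cv2.imwrite("pics/w1.png",d["frame"][:,:,::-1])
E
```

```text
t 2.2 board [-59.9  92.8] z 29.7 ytool ang 0.003 x [-0.005 -0.    -1.   ] F [-0.8 -1.1  0.7] w 0.05180737123476791 q [ 0.03  0.12  2.01 -0.    1.01 -0.05]
```

View pics/w1.png

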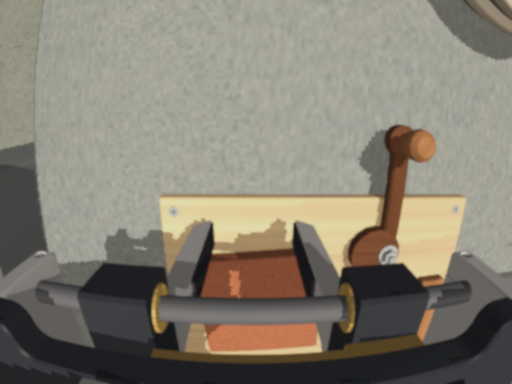

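The wrist view shows both fingers standing beside the tile's +y edge and clear of the cam. I'll push it to the fence.

move_arm(rows=[{"delta_pos":[-0.01,0.008,0],"twist":[0,0,0],"claw":0.45},{"delta_pos":[0,0,0.025],"twist":[0,0,0],"claw":0.45},{"delta_pos":[0,0,0.025],"twist":[0,0,0],"claw":0.45},{"delta_pos":[0,0,0.025],"twist":[0,0,0],"claw":0.45},{"delta_pos":[0,0,0.025],"twist":[0,0,0],"claw":0.45}])

```text
time_s: 2.75
tcp_pos: [0.499, 0.0945, 0.0366]
ee_rot: [0.482, 0.517, -0.482, 0.518]
force: [0.1, 0.6, -0.1]
grip_width: 0.0516
```

move_arm(rows=[{"delta_pos":[0,0,0.017],"twist":[0,0,0],"claw":0.45},{"delta_pos":[0,0,0.017],"twist":[0,0,0],"claw":0.45},{"delta_pos":[0,0,0.013],"twist":[0,0,0],"claw":0.45},{"delta_pos":[0,0,0.01],"twist":[0,0,0],"claw":0.45},{"delta_pos":[0,0,0],"twist":[0,0,0],"claw":0.45}])

```text
time_s: 3.25
tcp_pos: [0.4996, 0.0781, 0.0358]
ee_rot: [0.482, 0.517, -0.482, 0.517]
force: [0.1, -0.1, 0.5]
grip_width: 0.0516
```

```bash
python3 - <<'E'
from h import *
st()
E
```

```text
t 3.25 board [-55.1  45.4] z 35.8 ytool ang 0.003 x [-0. -0. -1.] F [ 0.1 -0.1  0.5] w 0.0516278448449868 q [-0.07  0.11  2.02 -0.    1.02 -0.14]
```

move_arm(rows=[{"delta_pos":[0.01,0,0.007],"twist":[0,0,0],"claw":0.45},{"delta_pos":[0,0,0.007],"twist":[0,0,0],"claw":0.45},{"delta_pos":[0,0,0.005],"twist":[0,0,0],"claw":0.45},{"delta_pos":[0,0,0.003],"twist":[0,0,0],"claw":0.45},{"delta_pos":[0,0,0],"twist":[0,0,0],"claw":0.45}])

```text
time_s: 3.75
tcp_pos: [0.5002, 0.0716, 0.0329]
ee_rot: [0.482, 0.517, -0.482, 0.517]
force: [0.9, 0.7, -0.4]
grip_width: 0.0514
```

```bash
python3 - <<'E'
from h import *
st()
E
```

```text
t 3.75 board [-55.  39.] z 32.9 ytool ang 0.003 x [ 0. -0. -1.] F [ 0.9  0.7 -0.4] w 0.05143511667396765 q [-0.08  0.11  2.02  0.    1.01 -0.15]
```

move_arm(rows=[{"delta_pos":[0,0,0.003],"twist":[0,0,0],"claw":0.45},{"delta_pos":[0,0,0.003],"twist":[0,0,0],"claw":0.45},{"delta_pos":[0,0,0.003],"twist":[0,0,0],"claw":0.45},{"delta_pos":[0,0,0],"twist":[0,0,0],"claw":0.45},{"delta_pos":[0,0,0],"twist":[0,0,0],"claw":0.45}])

```text
time_s: 4.25
tcp_pos: [0.5003, 0.069, 0.0329]
ee_rot: [0.482, 0.517, -0.482, 0.517]
force: [0.2, 0.9, -0.5]
grip_width: 0.0516
```

```bash
python3 - <<'E'
from h import *
st()
E
```

```text
t 4.25 board [-55.   36.3] z 32.9 ytool ang 0.003 x [ 0.  0. -1.] F [ 0.2  0.9 -0.5] w 0.051611205004493926 q [-0.09  0.11  2.02  0.    1.01 -0.16]
```

move_arm(rows=[{"delta_pos":[0,0,0.003],"twist":[0,0,0],"claw":0.45},{"delta_pos":[0,0,0.003],"twist":[0,0,0],"claw":0.45},{"delta_pos":[0,0,0.003],"twist":[0,0,0],"claw":0.45},{"delta_pos":[0,0,0],"twist":[0,0,0],"claw":0.45},{"delta_pos":[0,0,0],"twist":[0,0,0],"claw":0.45}])

```text
time_s: 4.75
tcp_pos: [0.5005, 0.0663, 0.0329]
ee_rot: [0.482, 0.517, -0.482, 0.517]
force: [-0.8, -0.8, -0.8]
grip_width: 0.0516
```

```bash
python3 - <<'E'
from h import *
st()
d=get_image("top");cv2.imwrite("pics/crop2.png",cv2.resize(d["frame"][135:245,175:290,::-1],None,fx=5,fy=5,interpolation=cv2.INTER_CUBIC))
E
```

```text
t 4.75 board [-55.   33.7] z 32.9 ytool ang 0.003 x [ 0.  0. -1.] F [-0.8 -0.8 -0.8] w 0.05156344828526374 q [-0.09  0.11  2.02  0.    1.01 -0.16]
```

View pics/crop2.png

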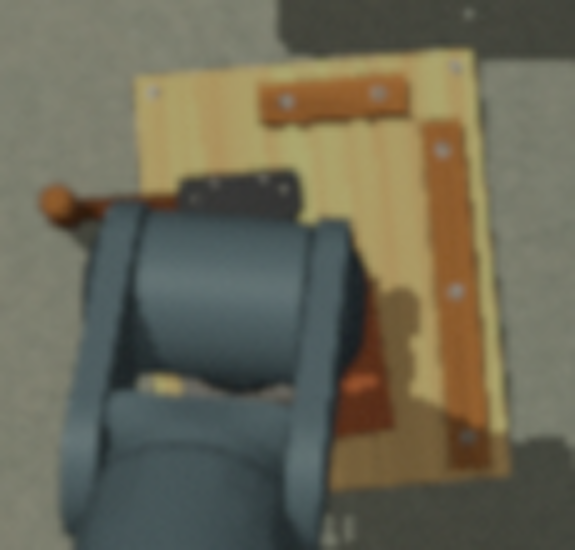

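The tile's right edge still looks about 45 px (about 30 mm) from the fence, which doesn't fit with the finger position. I'll check from the scene and wrist cameras.

```bash
python3 - <<'E'
from h import *
d=get_image("scene");f=d["frame"][160:250,185:305,::-1]
g=cv2.resize(f,(600,450),interpolation=cv2.INTER_CUBIC)
def q(x,y,z): 
    w=np.r_[b["R"]@[x,y]+b["o"],z]/1000; return tuple(int(v) for v in (proj(d,w)-[185,160]+.5)*5-.5)
for c,pts in (((255,0,0),[(-135,-107.5,14),(135,-107.5,14),(135,107.5,14),(-135,107.5,14)]),((0,255,0),[(-105,-70,29),(-5,-70,29),(-5,30,29),(-105,30,29)])):
    cv2.polylines(g,[np.array([q(*p) for p in pts])],True,c,1)
w=get_image("wrist")["frame"][:,:,::-1]
cv2.imwrite("pics/mix.png",np.vstack([g,np.zeros((10,600,3),np.uint8)])[:450]);cv2.imwrite("pics/w2.png",w)
cv2.imwrite("pics/both.png",cv2.resize(np.hstack([g,cv2.resize(w,(600,450))]),(800,300),interpolation=cv2.INTER_AREA))
E
```

```text
(no output)
```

View pics/both.png

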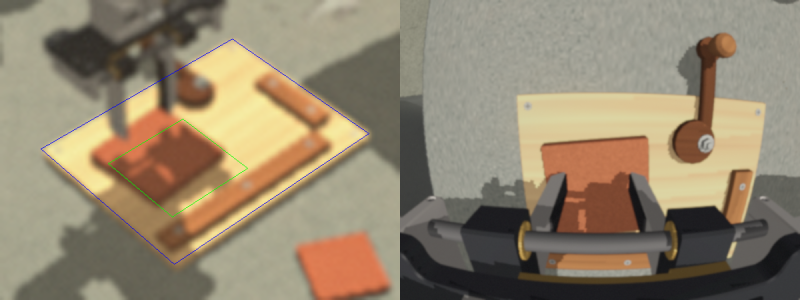

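```bash
python3 - <<'E'
from h import *
d=get_image("scene");g=cv2.resize(d["frame"][160:230,190:270,::-1],(800,700),interpolation=cv2.INTER_CUBIC)[:600]
for x in (-55-26,-55-38.5,-55+26,-55+38.5):
  for y in (25.7,41.7):
    for z,c in ((19,(255,0,0)),(29,(0,255,0))):
      w=np.r_[b["R"]@[x,y]+b["o"],z]/1000;p=(proj(d,w)-[190,160]+.5)*10-.5;cv2.circle(g,(int(p[0]),int(p[1])),4,c,-1)
cv2.imwrite("pics/s3.png",g)
E
```

```text
(no output)
```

View pics/s3.png

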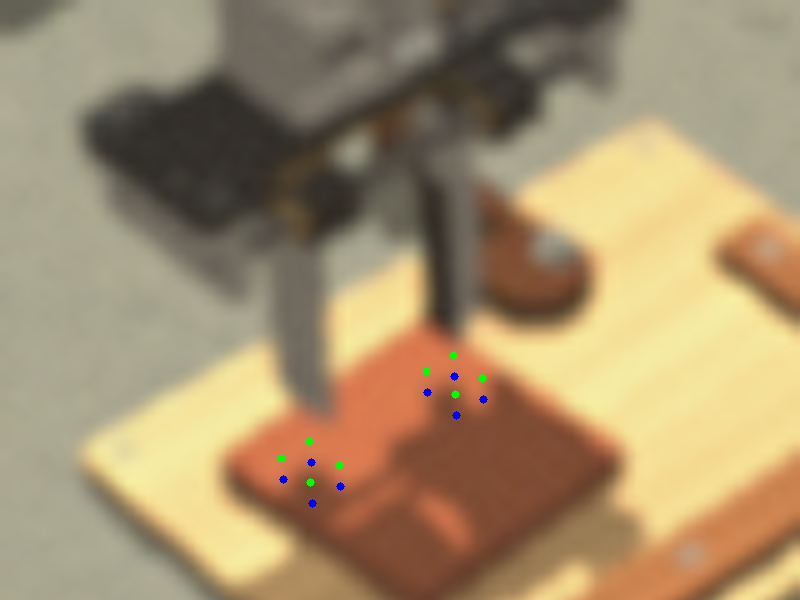

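The scene view shows the tips hovering above the tile at about z = 50 mm, with their shadows on it. So the tips sit about 30 mm higher than the reported TCP implies, and nothing has been pushed yet. I'll back off over the board at y≈92 and feel down for the board to get a true height reference.

move_arm(rows=[{"delta_pos":[-0.04,0,0],"twist":[0,0,0],"claw":0.45},{"delta_pos":[0,0,-0.07],"twist":[0,0,0],"claw":0.45},{"delta_pos":[0,0,-0.07],"twist":[0,0,0],"claw":0.45},{"delta_pos":[0,0,-0.06],"twist":[0,0,0],"claw":0.45},{"delta_pos":[0.04,0,0],"twist":[0,0,0],"claw":0.45}])

```text
time_s: 5.45
tcp_pos: [0.4981, 0.1277, 0.0349]
ee_rot: [0.483, 0.517, -0.48, 0.519]
force: [0.8, 0.1, -0.8]
grip_width: 0.0516
```

move_arm(rows=[{"delta_pos":[0.02,0,0],"twist":[0,0,0],"claw":0.45},{"delta_pos":[0.02,0,0],"twist":[0,0,0],"claw":0.45},{"delta_pos":[0.02,0,0],"twist":[0,0,0],"claw":0.45},{"delta_pos":[0,0,0],"twist":[0,0,0],"claw":0.45},{"delta_pos":[0,0,0],"twist":[0,0,0],"claw":0.45}])

```text
time_s: 5.95
tcp_pos: [0.4963, 0.1258, 0.0147]
ee_rot: [0.482, 0.517, -0.482, 0.517]
force: [0.0, -0.2, -0.3]
grip_width: 0.0517
```

```bash
python3 - <<'E'
from h import *
st()
E
```

```text
t 5.95 board [-55.2  93.3] z 14.7 ytool ang 0.002 x [-0. -0. -1.] F [ 0.  -0.2 -0.3] w 0.05166291366144788 q [ 0.03  0.16  2.01 -0.    0.98 -0.04]
```

The TCP reads 14.7 mm with no contact, which confirms the height offset. I'll keep feeling down.

move_arm(rows=[{"delta_pos":[0.01,0,0],"twist":[0,0,0],"claw":0.45},{"delta_pos":[0.01,0,0],"twist":[0,0,0],"claw":0.45},{"delta_pos":[0.01,0,0],"twist":[0,0,0],"claw":0.45},{"delta_pos":[0,0,0],"twist":[0,0,0],"claw":0.45},{"delta_pos":[0,0,0],"twist":[0,0,0],"claw":0.45}])

```text
time_s: 6.45
tcp_pos: [0.4962, 0.1262, 0.0058]
ee_rot: [0.482, 0.517, -0.482, 0.517]
force: [0.4, 0.1, -0.9]
grip_width: 0.0516
```

move_arm(rows=[{"delta_pos":[0.005,0,0],"twist":[0,0,0],"claw":0.45},{"delta_pos":[0.005,0,0],"twist":[0,0,0],"claw":0.45},{"delta_pos":[0,0,0],"twist":[0,0,0],"claw":0.45},{"delta_pos":[0,0,0],"twist":[0,0,0],"claw":0.45},{"delta_pos":[0,0,0],"twist":[0,0,0],"claw":0.45}])

```text
time_s: 6.95
tcp_pos: [0.4963, 0.1262, 0.0029]
ee_rot: [0.482, 0.517, -0.482, 0.517]
force: [-0.4, -0.0, -0.5]
grip_width: 0.0518
```

```bash
python3 - <<'E'
from h import *
st()
d=get_image("scene");g=cv2.resize(d["frame"][150:220,190:270,::-1],(800,700),interpolation=cv2.INTER_CUBIC)[:600]
for x in (-55-26,-55-38.5,-55+26,-55+38.5):
  for y in (93.7-8,93.7+8):
    for z,c in ((14,(255,0,0)),(24,(0,255,0))):
      w=np.r_[b["R"]@[x,y]+b["o"],z]/1000;p=(proj(d,w)-[190,150]+.5)*10-.5;cv2.circle(g,(int(p[0]),int(p[1])),3,c,-1)
cv2.imwrite("pics/s4.png",g)
E
```

```text
t 6.95 board [-55.1  93.7] z 2.9 ytool ang 0.003 x [ 0.  0. -1.] F [-0.4 -0.  -0.5] w 0.05181861770483864 q [ 0.03  0.18  2.01  0.    0.95 -0.04]
```

View pics/s4.png

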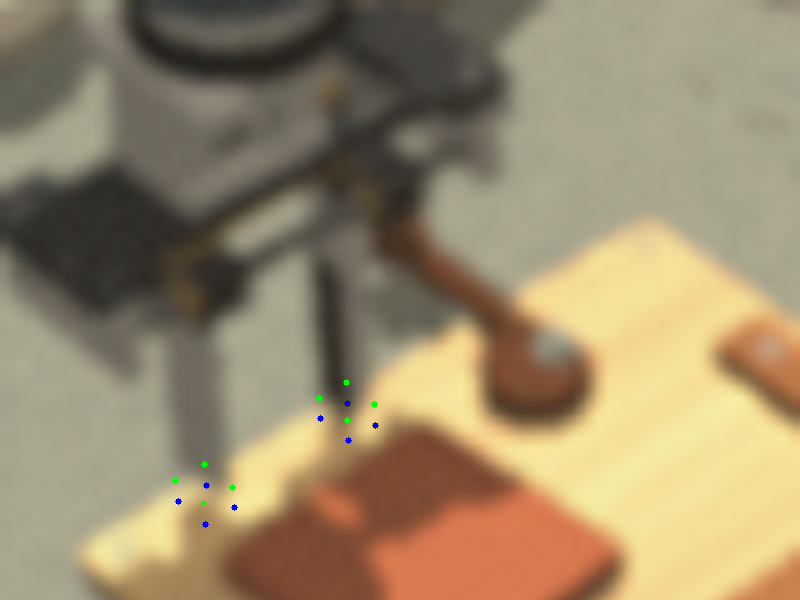

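The tips now appear about 10-14 mm above the board, so I'll keep feeling down.

move_arm(rows=[{"delta_pos":[0.01,0,0],"twist":[0,0,0],"claw":0.45},{"delta_pos":[0.007,0,0],"twist":[0,0,0],"claw":0.45},{"delta_pos":[0,0,0],"twist":[0,0,0],"claw":0.45},{"delta_pos":[0,0,0],"twist":[0,0,0],"claw":0.45},{"delta_pos":[0,0,0],"twist":[0,0,0],"claw":0.45}])

```text
time_s: 7.5
tcp_pos: [0.4963, 0.1262, -0.0022]
ee_rot: [0.482, 0.517, -0.482, 0.517]
force: [0.6, -0.0, 0.7]
grip_width: 0.0514
```

move_arm(rows=[{"delta_pos":[0.005,0,0],"twist":[0,0,0],"claw":0.45},{"delta_pos":[0.005,0,0],"twist":[0,0,0],"claw":0.45},{"delta_pos":[0,0,0],"twist":[0,0,0],"claw":0.45},{"delta_pos":[0,0,0],"twist":[0,0,0],"claw":0.45},{"delta_pos":[0,0,0],"twist":[0,0,0],"claw":0.45}])

```text
time_s: 8.0
tcp_pos: [0.4962, 0.1262, -0.0053]
ee_rot: [0.482, 0.517, -0.482, 0.517]
force: [0.7, -0.5, 1.1]
grip_width: 0.0517
```

move_arm(rows=[{"delta_pos":[0.004,0,0],"twist":[0,0,0],"claw":0.45},{"delta_pos":[0.003,0,0],"twist":[0,0,0],"claw":0.45},{"delta_pos":[0,0,0],"twist":[0,0,0],"claw":0.45},{"delta_pos":[0,0,0],"twist":[0,0,0],"claw":0.45},{"delta_pos":[0,0,0],"twist":[0,0,0],"claw":0.45}])

```text
time_s: 8.5
tcp_pos: [0.4963, 0.1262, -0.0054]
ee_rot: [0.482, 0.518, -0.482, 0.517]
force: [-8.0, -1.6, 17.0]
grip_width: 0.0517
```

move_arm(rows=[{"delta_pos":[0.004,0,0],"twist":[0,0,0],"claw":0.45},{"delta_pos":[0.003,0,0],"twist":[0,0,0],"claw":0.45},{"delta_pos":[0,0,0],"twist":[0,0,0],"claw":0.45},{"delta_pos":[0,0,0],"twist":[0,0,0],"claw":0.45},{"delta_pos":[0,0,0],"twist":[0,0,0],"claw":0.45}])

```text
time_s: 9.0
tcp_pos: [0.4963, 0.1262, -0.0056]
ee_rot: [0.481, 0.518, -0.483, 0.517]
force: [-15.5, -2.1, 33.6]
grip_width: 0.0513
```

Board contact comes at a TCP reading of z = -5.4 mm, so the tips are at TCP z + 19.4 mm. I'll lift to about 4 mm above the board and push.

move_arm(rows=[{"delta_pos":[-0.027,0,0],"twist":[0,0,0],"claw":0.45},{"delta_pos":[0,0,0.025],"twist":[0,0,0],"claw":0.45},{"delta_pos":[0,0,0.025],"twist":[0,0,0],"claw":0.45},{"delta_pos":[0,0,0.025],"twist":[0,0,0],"claw":0.45},{"delta_pos":[0,0,0.025],"twist":[0,0,0],"claw":0.45}])

```text
time_s: 9.5
tcp_pos: [0.4981, 0.0956, -0.0019]
ee_rot: [0.482, 0.517, -0.482, 0.517]
force: [0.2, 0.6, -0.8]
grip_width: 0.0518
```

move_arm(rows=[{"delta_pos":[0,0,0.02],"twist":[0,0,0],"claw":0.45},{"delta_pos":[0,0,0.02],"twist":[0,0,0],"claw":0.45},{"delta_pos":[0,0,0.013],"twist":[0,0,0],"claw":0.45},{"delta_pos":[0,0,0.01],"twist":[0,0,0],"claw":0.45},{"delta_pos":[0,0,0],"twist":[0,0,0],"claw":0.45}])

```text
time_s: 10.0
tcp_pos: [0.4998, 0.077, -0.0013]
ee_rot: [0.482, 0.517, -0.482, 0.517]
force: [-0.1, -0.1, -0.6]
grip_width: 0.0518
```

```bash
python3 - <<'E'
from h import *
st()
E
```

```text
t 10.0 board [-55.   44.3] z -1.3 ytool ang 0.003 x [ 0. -0. -1.] F [-0.1 -0.1 -0.6] w 0.05179014525853049 q [-0.07  0.17  2.03 -0.    0.94 -0.14]
```

move_arm(rows=[{"delta_pos":[0,0,0.008],"twist":[0,0,0],"claw":0.45},{"delta_pos":[0,0,0.006],"twist":[0,0,0],"claw":0.45},{"delta_pos":[0,0,0.004],"twist":[0,0,0],"claw":0.45},{"delta_pos":[0,0,0.003],"twist":[0,0,0],"claw":0.45},{"delta_pos":[0,0,0],"twist":[0,0,0],"claw":0.45}])

```text
time_s: 10.5
tcp_pos: [0.5002, 0.0716, -0.0013]
ee_rot: [0.482, 0.517, -0.482, 0.517]
force: [1.0, 4.0, 0.8]
grip_width: 0.0517
```

move_arm(rows=[{"delta_pos":[0,0,0.004],"twist":[0,0,0],"claw":0.45},{"delta_pos":[0,0,0.003],"twist":[0,0,0],"claw":0.45},{"delta_pos":[0,0,0],"twist":[0,0,0],"claw":0.45},{"delta_pos":[0,0,0],"twist":[0,0,0],"claw":0.45},{"delta_pos":[0,0,0],"twist":[0,0,0],"claw":0.45}])

```text
time_s: 11.0
tcp_pos: [0.5002, 0.0716, -0.0012]
ee_rot: [0.484, 0.518, -0.481, 0.516]
force: [0.8, 12.3, 0.8]
grip_width: 0.0514
```

```bash
python3 - <<'E'
from h import *
st()
E
```

```text
t 11.0 board [-54.9  38.9] z -1.2 ytool ang 0.002 x [ 0.     0.005 -1.   ] F [ 0.8 12.3  0.8] w 0.05138695296049858 q [-0.09  0.17  2.03  0.01  0.94 -0.16]
```

The tile is seated against the fence: 12 N reaction at y = 38.9, where 38 was expected. Next is the end push.

```bash
python3 - <<'E'
from h import *
plan([(-55,58,-1,0,1),(-55,58,50,0,2),(-128,-20,50,np.pi/2,12),(-128,-20,-1,np.pi/2,3)])
E
```

```text
-> total mm [-1.4 19.1  0.2] turn [ 0.002 -0.005 -0.   ] q world [498.8  90.6  -1. ]
[-0.0005, -0.0001, -0.0637] [0.003, -0.006, -0.001]
-> total mm [ 0.  0. 51.] turn [-0.  0.  0.] q world [498.8  90.6  50. ]
[-0.085, -0.0, -0.0] [0.0, 0.0, 0.0]
[-0.085, -0.0, -0.0] [0.0, 0.0, 0.0]
-> total mm [-67.6 -82.7   0. ] turn [-1.571 -0.     0.   ] q world [431.3   7.9  50. ]
[0.0, -0.0203, 0.0217] [-0.167, 0.0, 0.0]
[0.0, -0.0229, 0.0188] [-0.167, -0.0, -0.0]
[0.0, -0.0252, 0.0157] [-0.167, 0.0, 0.0]
[0.0, -0.027, 0.0123] [-0.167, 0.0, 0.0]
[0.0, -0.0284, 0.0086] [-0.167, 0.0, 0.0]
[0.0, -0.0293, 0.0048] [-0.167, -0.0, 0.0]
[0.0, -0.0297, 0.001] [-0.167, -0.0, 0.0]
[0.0, -0.0295, -0.0029] [-0.167, 0.0, 0.0]
[0.0, -0.0289, -0.0067] [-0.167, 0.0, -0.0]
[0.0, -0.0278, -0.0104] [-0.167, -0.0, 0.0]
[0.0, -0.0262, -0.014] [-0.167, 0.0, 0.0]
[-0.0, -0.0241, -0.0173] [-0.167, 0.0, 0.0]
-> total mm [  0.  -0. -51.] turn [ 0. -0. -0.] q world [431.3   7.9  -1. ]
[0.0567, -0.0, 0.0] [0.0, 0.0, -0.0]
[0.0567, -0.0, 0.0] [0.0, -0.0, -0.0]
[0.0567, -0.0, -0.0] [0.0, 0.0, -0.0]
```

move_arm(rows=[{"delta_pos":[0,0,-0.072],"twist":[0,0,0],"claw":0.45},{"delta_pos":[-0.085,0,0],"twist":[0,0,0],"claw":0.45},{"delta_pos":[-0.085,0,0],"twist":[0,0,0],"claw":0.45},{"delta_pos":[0,-0.02,0.022],"twist":[-0.167,0,0],"claw":0.45},{"delta_pos":[0,-0.023,0.019],"twist":[-0.167,0,0],"claw":0.45}])

```text
time_s: 11.5
tcp_pos: [0.4884, 0.0761, 0.0508]
ee_rot: [0.408, 0.576, -0.408, 0.578]
force: [-0.2, 0.0, -0.6]
grip_width: 0.0517
```

move_arm(rows=[{"delta_pos":[0,-0.025,0.016],"twist":[-0.167,0,0],"claw":0.45},{"delta_pos":[0,-0.027,0.012],"twist":[-0.167,0,0],"claw":0.45},{"delta_pos":[0,-0.028,0.009],"twist":[-0.167,0,0],"claw":0.45},{"delta_pos":[0,-0.029,0.005],"twist":[-0.167,0,0],"claw":0.45},{"delta_pos":[0,-0.03,0.001],"twist":[-0.167,0,0],"claw":0.45}])

```text
time_s: 12.0
tcp_pos: [0.4596, 0.0412, 0.0497]
ee_rot: [0.201, 0.678, -0.201, 0.678]
force: [0.4, -0.3, -0.7]
grip_width: 0.0518
```

move_arm(rows=[{"delta_pos":[0,-0.03,-0.003],"twist":[-0.167,0,0],"claw":0.45},{"delta_pos":[0,-0.029,-0.007],"twist":[-0.167,0,0],"claw":0.45},{"delta_pos":[0,-0.028,-0.01],"twist":[-0.167,0,0],"claw":0.45},{"delta_pos":[0,-0.026,-0.014],"twist":[-0.167,0,0],"claw":0.45},{"delta_pos":[0,-0.024,-0.017],"twist":[-0.167,0,0],"claw":0.45}])

```text
time_s: 12.5
tcp_pos: [0.4316, 0.0064, 0.0497]
ee_rot: [-0.029, 0.707, 0.028, 0.706]
force: [0.9, 0.6, -0.7]
grip_width: 0.0516
```

```bash
python3 - <<'E'
from h import *
st()
plan([(-130,-20,-1,np.pi/2,3)])
d=get_image("wrist");cv2.imwrite("pics/w5.png",d["frame"][:,:,::-1])
E
```

```text
t 12.5 board [-127.8  -21.5] z 49.7 ytool ang 1.583 x [-0.    -0.001 -1.   ] F [ 0.9  0.6 -0.7] w 0.0515716793973911 q [-0.25 -0.1   2.2  -0.    1.05 -1.9 ]
-> total mm [ -2.3   1.3 -50.7] turn [ 0.012 -0.     0.001] q world [429.3   7.7  -1. ]
[0.0563, 0.0017, -0.0024] [0.005, -0.0, 0.001]
[0.0563, 0.0017, -0.0025] [0.005, -0.0, 0.001]
[0.0563, 0.0017, -0.0025] [0.005, -0.0, 0.001]
```

View pics/w5.png

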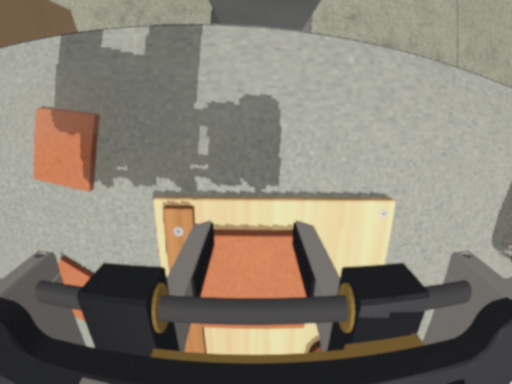

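The wrist view shows the tile square along the fence, with its near edge just ahead of the fingertips. I'll descend behind it, a little further back, then push +x.

move_arm(rows=[{"delta_pos":[0,0.003,-0.014],"twist":[0.015,0,0],"claw":0.45},{"delta_pos":[0.06,0,0],"twist":[0,0,0],"claw":0.45},{"delta_pos":[0.06,0,0],"twist":[0,0,0],"claw":0.45},{"delta_pos":[0.049,0,0],"twist":[0,0,0],"claw":0.45},{"delta_pos":[0,0,0],"twist":[0,0,0],"claw":0.45}])

```text
time_s: 13.05
tcp_pos: [0.4258, 0.0084, -0.0027]
ee_rot: [-0.021, 0.708, 0.021, 0.705]
force: [-0.5, -0.1, -0.5]
grip_width: 0.0515
```

```bash
python3 - <<'E'
from h import *
st()
E
```

```text
t 13.05 board [-133.5  -19.1] z -2.7 ytool ang 1.563 x [-0.004  0.001 -1.   ] F [-0.5 -0.1 -0.5] w 0.051547261741567686 q [-0.25 -0.    2.22 -0.    0.93 -1.88]
```

move_arm(rows=[{"delta_pos":[0,0,0.03],"twist":[0,0,0],"claw":0.45},{"delta_pos":[0,0,0.03],"twist":[0,0,0],"claw":0.45},{"delta_pos":[0,0,0.03],"twist":[0,0,0],"claw":0.45},{"delta_pos":[0,0,0.03],"twist":[0,0,0],"claw":0.45},{"delta_pos":[0,0,0.03],"twist":[0,0,0],"claw":0.45}])

```text
time_s: 13.55
tcp_pos: [0.4736, 0.0107, -0.0008]
ee_rot: [-0.022, 0.707, 0.022, 0.707]
force: [-1.5, 1.3, 1.3]
grip_width: 0.052
```

move_arm(rows=[{"delta_pos":[0,0,0.03],"twist":[0,0,0],"claw":0.45},{"delta_pos":[0,0,0.03],"twist":[0,0,0],"claw":0.45},{"delta_pos":[0,0,0.03],"twist":[0,0,0],"claw":0.45},{"delta_pos":[0,0,0.03],"twist":[0,0,0],"claw":0.45},{"delta_pos":[0,0,0.03],"twist":[0,0,0],"claw":0.45}])

```text
time_s: 14.05
tcp_pos: [0.5182, 0.0134, -0.0011]
ee_rot: [-0.022, 0.707, 0.022, 0.707]
force: [-1.2, 0.7, 1.6]
grip_width: 0.0516
```

move_arm(rows=[{"delta_pos":[0,0,0.02],"twist":[0,0,0],"claw":0.45},{"delta_pos":[0,0,0.015],"twist":[0,0,0],"claw":0.45},{"delta_pos":[0,0,0.01],"twist":[0,0,0],"claw":0.45},{"delta_pos":[0,0,0.005],"twist":[0,0,0],"claw":0.45},{"delta_pos":[0,0,0],"twist":[0,0,0],"claw":0.45}])

```text
time_s: 14.55
tcp_pos: [0.5327, 0.0142, -0.001]
ee_rot: [-0.022, 0.707, 0.022, 0.707]
force: [0.2, 0.7, -1.1]
grip_width: 0.0516
```

```bash
python3 - <<'E'
from h import *
st()
E
```

```text
t 14.55 board [-26.4 -20.5] z -1.0 ytool ang 1.565 x [ 0.001 -0.    -1.   ] F [ 0.2  0.7 -1.1] w 0.05162200482277422 q [-0.19  0.23  1.96 -0.    0.95 -1.82]
```

13.4 mm to go. I'll approach gently.

move_arm(rows=[{"delta_pos":[0,0,0.012],"twist":[0,0,0],"claw":0.45},{"delta_pos":[0,0,0.012],"twist":[0,0,0],"claw":0.45},{"delta_pos":[0,0,0.01],"twist":[0,0,0],"claw":0.45},{"delta_pos":[0,0,0.006],"twist":[0,0,0],"claw":0.45},{"delta_pos":[0,0,0],"twist":[0,0,0],"claw":0.45}])

```text
time_s: 15.05
tcp_pos: [0.5449, 0.015, -0.001]
ee_rot: [-0.022, 0.707, 0.022, 0.707]
force: [-0.9, -0.6, -0.0]
grip_width: 0.0517
```

move_arm(rows=[{"delta_pos":[0,0,0.003],"twist":[0,0,0],"claw":0.45},{"delta_pos":[0,0,0.003],"twist":[0,0,0],"claw":0.45},{"delta_pos":[0,0,0.003],"twist":[0,0,0],"claw":0.45},{"delta_pos":[0,0,0],"twist":[0,0,0],"claw":0.45},{"delta_pos":[0,0,0],"twist":[0,0,0],"claw":0.45}])

```text
time_s: 15.55
tcp_pos: [0.5449, 0.0151, -0.0015]
ee_rot: [-0.022, 0.709, 0.022, 0.705]
force: [-7.6, -1.3, 5.3]
grip_width: 0.0515
```

```bash
python3 - <<'E'
from h import *
st()
E
```

```text
t 15.55 board [-14.1 -20.4] z -1.5 ytool ang 1.566 x [-0.005 -0.    -1.   ] F [-7.6 -1.3  5.3] w 0.051481224598330454 q [-0.18  0.26  1.92 -0.    0.96 -1.81]
```

The tile is seated on the stop: 7.6 N at x = -14.1, the same ~1 mm bias as at the fence. Next I'll back off, lift, close the fingers and go to the knob's far side, with jaw axis along the tangent.

```bash
python3 - <<'E'
from h import *
plan([(-40,-20,-1,np.pi/2,1),(-40,-20,70,np.pi/2,2),(90,152,70,0,12),(90,152,18,0,3)])
E
```

```text
-> total mm [-25.8  -1.3   0.5] turn [-0.005 -0.005 -0.   ] q world [519.1  13.8  -1. ]
[-0.0012, 0.0009, -0.0862] [-0.006, -0.007, -0.0]
-> total mm [ 0.  0. 71.] turn [0. 0. 0.] q world [519.1  13.8  70. ]
[-0.1183, 0.0, 0.0] [0.0, 0.0, 0.0]
[-0.1183, 0.0, 0.0] [0.0, 0.0, 0.0]
-> total mm [118.1 180.4   0. ] turn [1.571 0.    0.   ] q world [637.2 194.2  70. ]
[-0.0, 0.0478, 0.0361] [0.167, 0.0, 0.0]
[-0.0, 0.0521, 0.0296] [0.167, 0.0, 0.0]
[-0.0, 0.0555, 0.0225] [0.167, 0.0, 0.0]
[-0.0, 0.058, 0.0151] [0.167, 0.0, 0.0]
[-0.0, 0.0594, 0.0074] [0.167, 0.0, 0.0]
[-0.0, 0.0599, -0.0004] [0.167, -0.0, 0.0]
[-0.0, 0.0593, -0.0082] [0.167, 0.0, 0.0]
[-0.0, 0.0577, -0.0159] [0.167, 0.0, 0.0]
[-0.0, 0.0552, -0.0233] [0.167, 0.0, 0.0]
[0.0, 0.0516, -0.0303] [0.167, -0.0, 0.0]
[0.0, 0.0472, -0.0368] [0.167, 0.0, 0.0]
[0.0, 0.042, -0.0427] [0.167, 0.0, 0.0]
-> total mm [  0.   0. -52.] turn [-0.  0.  0.] q world [637.2 194.2  18. ]
[0.0578, 0.0, 0.0] [0.0, 0.0, 0.0]
[0.0578, 0.0, -0.0] [0.0, 0.0, 0.0]
[0.0578, 0.0, 0.0] [-0.0, 0.0, 0.0]
```

move_arm(rows=[{"delta_pos":[0,0,-0.092],"twist":[0,0,0],"claw":0.45},{"delta_pos":[-0.118,0,0],"twist":[0,0,0],"claw":0.45},{"delta_pos":[-0.118,0,0],"twist":[0,0,0],"claw":1},{"delta_pos":[0,0.048,0.036],"twist":[0.167,0,0],"claw":1},{"delta_pos":[0,0.052,0.03],"twist":[0.167,0,0],"claw":1}])

```text
time_s: 16.05
tcp_pos: [0.5416, 0.0435, 0.072]
ee_rot: [0.073, 0.701, -0.073, 0.705]
force: [0.5, -0.2, -0.3]
grip_width: 0.0313
```

move_arm(rows=[{"delta_pos":[0,0.055,0.022],"twist":[0.167,0,0],"claw":1},{"delta_pos":[0,0.058,0.015],"twist":[0.167,0,0],"claw":1},{"delta_pos":[0,0.059,0.007],"twist":[0.167,0,0],"claw":1},{"delta_pos":[0,0.06,0],"twist":[0.167,0,0],"claw":1},{"delta_pos":[0,0.059,-0.008],"twist":[0.167,0,0],"claw":1}])

```text
time_s: 16.55
tcp_pos: [0.59, 0.1187, 0.07]
ee_rot: [0.296, 0.642, -0.295, 0.643]
force: [0.9, 0.2, 0.1]
grip_width: 0.0004
```

move_arm(rows=[{"delta_pos":[0,0.058,-0.016],"twist":[0.167,0,0],"claw":1},{"delta_pos":[0,0.055,-0.023],"twist":[0.167,0,0],"claw":1},{"delta_pos":[0,0.052,-0.03],"twist":[0.167,0,0],"claw":1},{"delta_pos":[0,0.047,-0.037],"twist":[0.167,0,0],"claw":1},{"delta_pos":[0,0.042,-0.043],"twist":[0.167,0,0],"claw":1}])

```text
time_s: 17.05
tcp_pos: [0.6398, 0.1936, 0.07]
ee_rot: [0.487, 0.513, -0.486, 0.513]
force: [-0.2, 0.8, 0.8]
grip_width: 0.0003
```

```bash
python3 - <<'E'
from h import *
st()
plan([(90,153,18,0,3)])
d=get_image("top");cv2.imwrite("pics/top6.png",cv2.resize(d["frame"][135:245,175:290,::-1],None,fx=5,fy=5,interpolation=cv2.INTER_CUBIC))
E
```

```text
t 17.05 board [ 92.6 151.2] z 70.0 ytool ang -0.014 x [ 0.002  0.    -1.   ] F [-0.2  0.8  0.8] w 0.000330674860496908 q [0.12 0.4  1.58 0.   1.15 0.07]
-> total mm [ -2.7   1.6 -52. ] turn [-0.014 -0.    -0.002] q world [637.1 195.2  18. ]
[0.0577, -0.003, -0.0019] [-0.006, -0.0, -0.001]
[0.0577, -0.003, -0.0019] [-0.006, -0.0, -0.001]
[0.0577, -0.003, -0.0019] [-0.006, -0.0, -0.001]
```

View pics/top6.png

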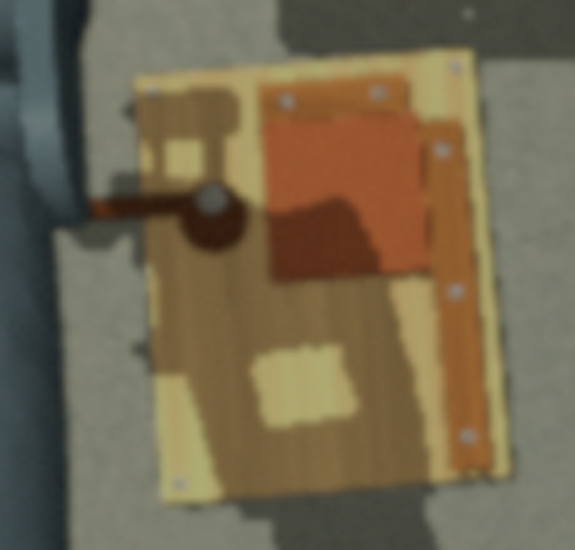

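The tile sits in the corner against stop and fence. I'll descend and plan the arc.

move_arm(rows=[{"delta_pos":[0.058,-0.003,-0.002],"twist":[-0.018,0,0],"claw":1},{"delta_pos":[0.058,0,-0.002],"twist":[0,0,0],"claw":1},{"delta_pos":[0.058,0,-0.002],"twist":[0,0,0],"claw":1},{"delta_pos":[0,-0.02,0],"twist":[0,0,0],"claw":1},{"delta_pos":[0,-0.02,0],"twist":[0,0,0],"claw":1}])

```text
time_s: 17.6
tcp_pos: [0.6245, 0.1931, 0.0162]
ee_rot: [0.481, 0.518, -0.482, 0.517]
force: [0.5, -0.4, 0.7]
grip_width: 0.0005
```

```bash
python3 - <<'E'
from h import *
st()
w=[]
for a in np.linspace(.1,1.6,15):
    w.append((50-92*np.sin(a)+24*np.cos(a),62.5+92*np.cos(a)+24*np.sin(a),18,a,1))
plan(w)
E
```

```text
t 17.6 board [ 77.3 151.8] z 16.2 ytool ang 0.005 x [-0.002 -0.    -1.   ] F [ 0.5 -0.4  0.7] w 0.0005463371834606202 q [0.13 0.45 1.64 0.   1.06 0.05]
-> total mm [-12.9   3.8   1.8] turn [-0.095  0.     0.002] q world [611.6 196.9  18. ]
[-0.0058, -0.0418, -0.0157] [-0.121, 0.0, 0.003]
-> total mm [-10.2   0.3   0. ] turn [-0.107 -0.     0.   ] q world [601.5 197.3  18. ]
[0.0, -0.0333, -0.0068] [-0.136, -0.0, 0.0]
-> total mm [-10.2  -0.7   0. ] turn [-0.107  0.    -0.   ] q world [591.3 196.5  18. ]
[-0.0, -0.0333, -0.0068] [-0.136, 0.0, -0.0]
-> total mm [-10.   -1.8   0. ] turn [-0.107 -0.     0.   ] q world [581.3 194.7  18. ]
[0.0, -0.0333, -0.0068] [-0.136, -0.0, 0.0]
-> total mm [-9.8 -2.9  0. ] turn [-0.107  0.     0.   ] q world [571.5 191.8  18. ]
[0.0, -0.0333, -0.0068] [-0.136, 0.0, 0.0]
-> total mm [-9.4 -3.9  0. ] turn [-0.107  0.     0.   ] q world [562.1 187.9  18. ]
[0.0, -0.0333, -0.0068] [-0.136, 0.0, 0.0]
-> total mm [-8.9 -4.9  0. ] turn [-0.107  0.     0.   ] q world [553.2 183.   18. ]
[0.0, -0.0333, -0.0068] [-0.136, 0.0, 0.0]
-> total mm [-8.4 -5.8  0. ] t
[... 296 characters left out ...]
2 163.   18. ]
[0.0, -0.0333, -0.0068] [-0.136, 0.0, 0.0]
-> total mm [-6.1 -8.2  0. ] turn [-0.107  0.     0.   ] q world [524.1 154.9  18. ]
[0.0, -0.0333, -0.0068] [-0.136, 0.0, 0.0]
-> total mm [-5.2 -8.8  0. ] turn [-0.107  0.     0.   ] q world [519.  146.1  18. ]
[0.0, -0.0333, -0.0068] [-0.136, 0.0, 0.0]
-> total mm [-4.2 -9.3  0. ] turn [-0.107  0.     0.   ] q world [514.8 136.8  18. ]
[0.0, -0.0333, -0.0068] [-0.136, 0.0, 0.0]
-> total mm [-3.2 -9.7  0. ] turn [-0.107  0.     0.   ] q world [511.6 127.1  18. ]
[0.0, -0.0333, -0.0068] [-0.136, 0.0, 0.0]
-> total mm [ -2.1 -10.    0. ] turn [-0.107  0.     0.   ] q world [509.4 117.2  18. ]
[0.0, -0.0333, -0.0068] [-0.136, 0.0, 0.0]
```

move_arm(rows=[{"delta_pos":[-0.006,-0.04,-0.015],"twist":[-0.121,0,0],"claw":1},{"delta_pos":[0,-0.033,-0.007],"twist":[-0.136,0,0],"claw":1},{"delta_pos":[0,-0.033,-0.007],"twist":[-0.136,0,0],"claw":1},{"delta_pos":[0,-0.033,-0.007],"twist":[-0.136,0,0],"claw":1},{"delta_pos":[0,-0.033,-0.007],"twist":[-0.136,0,0],"claw":1}])

```text
time_s: 18.1
tcp_pos: [0.5739, 0.1928, 0.0206]
ee_rot: [0.331, 0.625, -0.329, 0.626]
force: [0.5, 0.6, -0.3]
grip_width: 0.0008
```

move_arm(rows=[{"delta_pos":[0,-0.033,-0.007],"twist":[-0.136,0,0],"claw":1},{"delta_pos":[0,-0.033,-0.007],"twist":[-0.136,0,0],"claw":1},{"delta_pos":[0,-0.033,-0.007],"twist":[-0.136,0,0],"claw":1},{"delta_pos":[0,-0.033,-0.007],"twist":[-0.136,0,0],"claw":1},{"delta_pos":[0,-0.033,-0.007],"twist":[-0.136,0,0],"claw":1}])

```text
time_s: 18.6
tcp_pos: [0.5324, 0.1644, 0.0205]
ee_rot: [0.154, 0.69, -0.153, 0.691]
force: [0.7, 0.8, -0.2]
grip_width: 0.0004
```

```bash
python3 - <<'E'
from h import *
st()
w=[]
for a in np.linspace(1.15,1.6,5):
    w.append((50-92*np.sin(a)+24*np.cos(a),62.5+92*np.cos(a)+24*np.sin(a),18,a,1))
plan(w)
E
```

```text
t 18.6 board [-16.6 129.4] z 20.5 ytool ang 1.066 x [ 0.002  0.001 -1.   ] F [ 0.7  0.8 -0.2] w 0.0004239269452311697 q [ 0.1   0.24  1.9   0.    1.   -1.04]
-> total mm [-7.1 -7.9 -2.5] turn [-0.084  0.002 -0.002] q world [525.3 156.5  18. ]
[0.0083, -0.0339, -0.0103] [-0.107, 0.002, -0.002]
-> total mm [-5.6 -9.1  0. ] turn [-0.113 -0.    -0.   ] q world [519.7 147.4  18. ]
[-0.0, -0.0349, -0.007] [-0.143, -0.0, -0.0]
-> total mm [-4.6 -9.7  0. ] turn [-0.113 -0.     0.   ] q world [515.1 137.8  18. ]
[0.0, -0.0349, -0.007] [-0.143, -0.0, 0.0]
-> total mm [ -3.4 -10.1   0. ] turn [-0.113  0.     0.   ] q world [511.7 127.6  18. ]
[-0.0, -0.0349, -0.007] [-0.143, -0.0, -0.0]
-> total mm [ -2.3 -10.4   0. ] turn [-0.113  0.     0.   ] q world [509.4 117.2  18. ]
[-0.0, -0.0349, -0.007] [-0.143, -0.0, 0.0]
```

move_arm(rows=[{"delta_pos":[0.006,-0.034,-0.01],"twist":[-0.107,0,0],"claw":1},{"delta_pos":[0,-0.035,-0.007],"twist":[-0.143,0,0],"claw":1},{"delta_pos":[0,-0.035,-0.007],"twist":[-0.143,0,0],"claw":1},{"delta_pos":[0,-0.028,-0.006],"twist":[-0.12,0,0],"claw":1},{"delta_pos":[0,0,0],"twist":[0,0,0],"claw":1}])

```text
time_s: 19.1
tcp_pos: [0.5126, 0.1293, 0.0187]
ee_rot: [0.014, 0.706, -0.014, 0.708]
force: [-0.9, 1.6, 0.6]
grip_width: 0.0005
```

```bash
python3 - <<'E'
from h import *
st()
a=1.6;plan([(50-92*np.sin(a)+24*np.cos(a),62.5+92*np.cos(a)+24*np.sin(a),18,a,1)])
d=get_image("top");cv2.imwrite("pics/top7.png",cv2.resize(d["frame"][135:245,175:290,::-1],None,fx=5,fy=5,interpolation=cv2.INTER_CUBIC))
E
```

```text
t 19.1 board [-38.7  95.7] z 18.7 ytool ang 1.464 x [ 0.002  0.001 -1.   ] F [-0.9  1.6  0.6] w 0.00050830919322741 q [ 0.03  0.18  1.97  0.    0.99 -1.5 ]
-> total mm [ -3.2 -12.1  -0.7] turn [-0.136  0.003 -0.001] q world [509.4 117.2  18. ]
[0.0022, -0.0408, -0.009] [-0.174, 0.003, -0.001]
```

move_arm(rows=[{"delta_pos":[0,-0.013,-0.003],"twist":[-0.06,0,0],"claw":1},{"delta_pos":[0,-0.013,-0.003],"twist":[-0.06,0,0],"claw":1},{"delta_pos":[0,-0.013,-0.003],"twist":[-0.05,0,0],"claw":1},{"delta_pos":[0,0,0],"twist":[0,0,0],"claw":1},{"delta_pos":[0,0,0],"twist":[0,0,0],"claw":1}])

```text
time_s: 19.65
tcp_pos: [0.5099, 0.1184, 0.0182]
ee_rot: [-0.033, 0.706, 0.033, 0.707]
force: [-0.6, 3.9, 2.5]
grip_width: 0.0001
```

move_arm(rows=[{"delta_pos":[0,-0.007,0],"twist":[0,0,0],"claw":1},{"delta_pos":[0,-0.007,0],"twist":[0,0,0],"claw":1},{"delta_pos":[0,0,0],"twist":[0,0,0],"claw":1},{"delta_pos":[0,0,0],"twist":[0,0,0],"claw":1},{"delta_pos":[0,0,0],"twist":[0,0,0],"claw":1}])

```text
time_s: 20.15
tcp_pos: [0.5098, 0.1176, 0.0182]
ee_rot: [-0.03, 0.706, 0.035, 0.707]
force: [-2.5, 18.4, 4.8]
grip_width: 0.0005
```

```bash
python3 - <<'E'
from h import *
st()
E
```

```text
t 20.15 board [-42.2  84.2] z 18.2 ytool ang 1.595 x [ 0.     0.007 -1.   ] F [-2.5 18.4  4.8] w 0.00048723968278884243 q [ 0.01  0.17  1.98  0.01  0.99 -1.66]
```

There is 18 N at the knob with no further motion, at knob y ≈ 60 against 59.8 at the home stop. I'll back off, lift and check.

move_arm(rows=[{"delta_pos":[0,0.05,0],"twist":[0,0,0],"claw":1},{"delta_pos":[0,0.07,0],"twist":[0,0,0],"claw":1},{"delta_pos":[-0.1,0,0],"twist":[0,0,0],"claw":1},{"delta_pos":[-0.15,0,0],"twist":[0,0,0],"claw":1},{"delta_pos":[-0.15,0,0],"twist":[0,0,0],"claw":1}])

```text
time_s: 20.65
tcp_pos: [0.5057, 0.1491, 0.1381]
ee_rot: [-0.034, 0.707, 0.033, 0.706]
force: [-0.0, 0.1, 0.4]
grip_width: 0.0006
```

move_arm(rows=[{"delta_pos":[-0.1,0.1,0],"twist":[0,0,0],"claw":1},{"delta_pos":[0,0.15,0],"twist":[0,0,0],"claw":1},{"delta_pos":[0,0.15,0],"twist":[0,0,0],"claw":1},{"delta_pos":[0,0.15,0],"twist":[0,0,0],"claw":1},{"delta_pos":[0,0.1,0],"twist":[0,0,0],"claw":1}])

```text
time_s: 21.15
tcp_pos: [0.4875, 0.3456, 0.1674]
ee_rot: [-0.034, 0.706, 0.033, 0.707]
force: [0.5, 0.1, 0.9]
grip_width: 0.0007
```

```bash
python3 - <<'E'
from h import *
st()
d=get_image("top");g=cv2.resize(d["frame"][135:245,175:290,::-1],None,fx=5,fy=5,interpolation=cv2.INTER_CUBIC)
q=lambda x,y,z:tuple(int(v) for v in (proj(d,np.r_[b["R"]@[x,y]+b["o"],z]/1000)-[175,135]+.5)*5-.5)
cv2.polylines(g,[np.array([q(*p,29) for p in [(-5,-70),(95,-70),(95,30),(-5,30)]])],True,(0,255,0),1)
cv2.circle(g,q(50-92*np.sin(1.6),62.5+92*np.cos(1.6),60),4,(255,0,0),-1)
cv2.imwrite("pics/top8.png",g)
E
```

```text
t 21.15 board [-49.1 313.2] z 167.4 ytool ang 1.599 x [ 0.001 -0.001 -1.   ] F [0.5 0.1 0.9] w 0.0007328752643922907 q [ 0.43  0.14  1.71 -0.    1.29 -1.24]
```

View pics/top8.png

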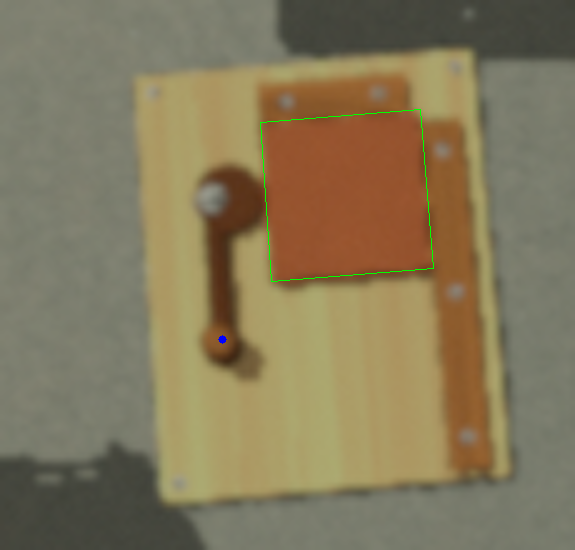

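The tile fills the predicted seated outline, the knob is on the predicted home point, and the cam touches the tile. I'll hand in now.

```bash
python3 -c "from plant import *;print(close_job())"
```

```text
the job is handed in; nothing more can be done
None
```

The tile is seated against both the fence and the end stop, the cam lever is home, and the job is handed in at about 21 s of the 61 s allowed. No verdict was reported.

**What I did:** I pushed the tile flat to the fence with two spread fingertips until it pushed back with about 12 N. Then I pushed it along to the end stop (about 8 N) and pushed the knob round until it stopped moving at 18 N. The arm then backed off clear of everything.

**Last checks:** In the final top view the tile fills the outline predicted for a seated tile. The knob is on the point predicted for 1.6 rad, and the cam touches the tile's edge. The force reading was within its usual noise of about 1 N. I never moved near the spare tiles, rib or brush, but I did not check them again at the end.

**What disagreed:**
- **Fingertip height:** the real fingertips were about 33 mm higher than the reported tool position implied. My first push therefore passed over the tile without touching it. I found the true height by pressing lightly on the board (up to 34 N vertically) and corrected for it.
- **Seated positions:** both came out about 1 mm short of nominal, which is within the camera calibration.

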